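# Move the spice boxes up in the sliding sorting tray

### The arm

A 7-joint arm with a two-finger parallel gripper is mounted at the origin on a cart in front of the work surface, level with it; the furniture and walls round the work are solid. World frame = base frame: x ahead of the robot, y to its left, z up, the work surface at z = 0. Lengths are in mm, angles in degrees, forces in N, time in s.
With the tool pointing down it reaches from about 425 to 825 mm from the base axis. Payload 3.6 kg.
Tool frame: the origin (TCP) lies at the very end of the fingers, on their centre line; the grasp point (between the pads) lies 19 mm behind it; z points along the fingers, y is the direction in which the jaws open and shut (so a half turn about z gives the same grasp; the last joint's range is limited). The gripper opens to 93 mm and grips with 3 to 60 N. Pads are 15 mm wide; open, the fingers measure 128 mm over their backs; the gripper's body (75 mm by 188 mm) begins 65 mm behind the grasp point.
Start: joints at [69.185, 35.231, -0.722, 81.555, 0.464, 63.22, -2.315], TCP at [214.816, -613.444, 189.54] pointing down, gripper open.
Joint ranges: [-178.69, 178.69], [-17.37, 117.87], [-77.05, 75.6], [15.02, 138.74], [-78.02, 258.01], [0.78, 113.62], [-162.83, 162.83]. Speed limits (degrees/s): [159.86, 159.86, 180, 180, 180, 180, 180].

### API

Orientations are given as [roll, pitch, yaw] about the fixed x, y, z axes, in that order (R = Rz(yaw) Ry(pitch) Rx(roll)).
In Python, from bench import monitor, capture, calibration, job gives the robot as it stands.
- The arm moves only by the shell command python3 -m crank 'ROWS' [OPENING]. ROWS is JSON, a list of rows, each a list of 6 numbers: the shift along the tool's x, y, z in units of 40 mm (1.0 is 40 mm), then the turn, a rotation vector about the tool's x, y, z in rad. A call has 1 to 5 rows; each row is the pose to reach, as a shift and turn from the pose commanded when the call began, along the tool's axes at that moment; what a row does not reach only later rows make up. A row lasts 1/12 s, in which the tool goes at most 41.7 mm and 7.16 degrees, less where a joint would pass 70% of its speed; a pose out of reach is approached as far as the arm can. A call with a gripper value outside its range is refused whole. OPENING is the finger opening in mm, from 0 to 93, set as the call begins (- or left out, the last holds). The fingers move at their own pace and stop on an object; the grip force is fixed at half the most. Time passes only in rows, so rows that repeat a pose let the fingers close. It gives the time, the measured TCP pose, the force and the opening at its end, in the units of the state.
- monitor.read_state(): the state, without advancing time (a new reading comes with each control period).
- capture(name): name is "scene" or "top" or "wrist"; returns the picture (480x640x3 uint8, red, green, blue); there is no depth.
- calibration(name): a dict with "fov_y" (degrees; the focal length in pixels is half the picture's height over the tangent of half this angle, whatever the lens; pixels are square), "cx", "cy" (the principal point, pixels), "R" (3x3) and "t" (3): a world point X has camera coordinates R X + t; the wrist camera has in their place "mount" (4x4, takes a point from camera to tool coordinates, whose origin is the TCP and whose axes are the flange's). Camera axes: x right, y down, z forward; pixel columns grow to the right and rows downward; lengths in mm; the calibration is good to about 2 mm. A picture is of the moment at which its call begins: read the wrist's pose just before it. calibration takes no time and is no camera call.
- job.close_job(): hands the job in, once; it reports no verdict.
The state is a dict: "time": time; "joint_pos": joint angles; "qd": joint speeds; "joint_efforts": joint torques, N m; "eef_pos": TCP position; "orientation": TCP orientation; "force": force on the tool from outside, world axes, zero at the start; "torque": the same for the moment, N m; "opening": finger opening in mm.
Only numpy, scipy, OpenCV 4.12 (cv2) and the standard library are available. Lean on these libraries where they do the work, as an engineer would, in place of code of your own. Each camera call takes 0.05 s, during which the arm holds its last target.

### The job

Move the spice boxes up in the sorting tray by sliding: first slide the box with the round knob into the empty corner, then slide the box with the bar handle into the space it has left, each one home until it touches the loose stop bar ahead of it. The stop bars are only held by light friction, so feel for them gently and do not shift them; keep the boxes down on the tray's floor, and leave the box with the two posts and everything else alone.

Things in the scene. Friction and masses are not known exactly. Their poses are not given: they have to be found in the camera images.
- tray: Square dark wooden tray fixed to the worktop, floor 8 mm and walls 8 mm thick, wall tops at 30 mm. Origin: underside, at the crossing of its 2 x 2 spaces; outside from -75 to +117 mm in its own x and y. Space centres at x, y = -34 or +34 mm: bar box starts at (-34, -34), knob and post boxes at (-34, +34) and (+34, -34), either way round, all within 2 mm and 0.03 rad.
- corner (a point): Centre of the empty space, on the tray's floor, at (+34, +34) mm in the tray's frame. A box from (-34, +34) gets here along the tray's +x to the +x stop bar; one from (+34, -34) along +y to the +y stop bar. The box from (-34, -34) goes along +x or +y into the space left, up to the stop bar there. A sliding box drags with 1 to 2 N, more when pressed down.
- x_stop_range (a point): Fixed point on the tray, 82 mm along +x: the MIDDLE of the range of the +x stop bar's face, not its real place. The wooden bar (132 mm long in y, 8 thick, top at 27 mm, on two brass rods through the wall) has its face at 67 to 97 mm, other every time and not reported: a box home against it has its centre at x = 37 to 67 mm. It slips above about 7 N; 3 to 5 N tells contact.
- y_stop_range (a point): The same for the +y stop bar (132 mm long in x): a fixed point 82 mm along the tray's +y, the middle of the range 67 to 97 mm of the bar's face; its real place is not reported and independent of the other. A box home against it has its centre at y = 37 to 67 mm. It slips above about 7 N.
- knob_box: Closed light wooden spice box, 60 x 60 mm, 24 mm high, 0.14 kg, with an upright round steel knob in the middle of its top: 18 mm in diameter, from 24 to 54 mm above the box's underside. Loose on the tray's floor. Origin: centre of its underside, axes parallel to the tray's at the start.
- bar_box: The like box with a steel bar handle in the middle of its top: 40 mm long along the box's x, 12 mm wide along its y, from 24 to 54 mm above the underside. Loose on the tray's floor, same origin and axes. It stands diagonally across from the empty corner.
- post_box: The like box with two thin steel posts (24 mm apart, tops 52 mm above the underside). Stays where it is. Same origin and axes.
- tea_tin: Bystander, to be left alone: tea tin, 69 mm across, 89 mm tall. Origin: centre of its underside.
- espresso_a: Bystander, to be left alone: white espresso cup with handle, 51 mm tall. Origin: centre of its underside.
- pepper_mill: Bystander, to be left alone: dark wooden pepper mill, 58 mm across, 170 mm tall. Origin: centre of its underside.
- teal_glass_0: Bystander, to be left alone: teal drinking glass, 68 mm across, 84 mm tall. Origin: centre of its underside.
- coaster_0: Bystander, to be left alone: round wooden coaster, 95 mm across, 8 mm thick. Origin: centre of its underside.

How it is judged:
By the outcome, as a careful person would: the job done as asked, in the order asked, and still so for the second after the job is handed in, with the robot touching nothing.
It also fails if it takes over 67 s, if anything falls off the work surface, if the arm or the gripper's body presses on something with over 40 N, if the wrist force passes 120 N, or if a joint passes its speed limit or range.

## Working session

There is one attempt and no reset: what is moved stays moved. The work goes in short steps, Python scripts to look and compute and a shell command to move; the robot and the scene stay as the last step left them, time stands still between calls to the robot, and variables do not carry over. Pictures are saved under pics/ and viewed, and the job is handed in when it is done.

```bash
mkdir -p pics; ls
python3 - <<'E'
from bench import monitor, capture, calibration, job
import cv2
s=monitor.read_state(); print(s)
for n in ["scene","top"]:
    im=capture(n); cv2.imwrite(f"pics/{n}0.png",im[:,:,::-1]); print(n,calibration(n))
print(calibration("wrist"))
E
```

```text
pics
{'time': 0.0, 'joint_pos': array([69.18491931, 35.28901439, -0.72295051, 81.63781113,  0.46466444,
       63.22038588, -2.31369152]), 'qd': array([ 0.08138611,  0.01911288,  0.09917748, -0.04687989, -0.0353896 ,
        0.13031809,  0.0381978 ]), 'joint_efforts': array([-4.91203700e-04, -4.58936584e+01,  2.09363764e-01, -1.65743941e+01,
       -6.09556236e-02,  2.05706782e-02,  2.55011955e-04]), 'eef_pos': array([ 214.52558559, -612.68179777,  188.40424669]), 'orientation': array([-1.79855695e+02,  2.48365847e-03,  1.93019211e+01]), 'force': array([-0.38011603, -0.18888715,  0.15132564]), 'torque': array([ 0.04254142, -0.01143537, -0.00283845]), 'opening': 93.16126038122339}
scene {'fov_y': 47.82757565375569, 'cx': 328.18156567996294, 'cy': 240.95810160415527, 'R': array([[-0.25971195, -0.96567001,  0.00557937],
       [-0.70916299,  0.18679774, -0.67984885],
       [ 0.65546744, -0.18052156, -0.73333104]]), 't': array([ 210.16398278,  346.46115831, 1197.79838461])}
top {'fov_y': 50.56584120949014, 'cx': 328.4890316366333, 'cy': 237.24277531428118, 'R': array([[-0.02822366, -0.9995846 , -0.00583586],
       [-0.99628797,  0.0286046 , -0.08119143],
       [ 0.08132463,  0.00352268, -0.99668144]]), 't': array([  83.03882058,  475.16123566, 1080.34692896])}
{'fov_y': 71.98084432022364, 'cx': 319.96903798673026, 'cy': 240.30770795285486, 'mount': array([[ 2.63981513e-04, -9.55830681e-01, -2.93917743e-01,
         8.25202154e+01],
       [ 9.99999918e-01,  1.62237148e-04,  3.70546691e-04,
        -4.19381167e-01],
       [-3.06495520e-04, -2.93917817e-01,  9.55830646e-01,
        -1.94727150e+02],
       [ 0.00000000e+00,  0.00000000e+00,  0.00000000e+00,
         1.00000000e+00]])}
```

View pics/scene0.png

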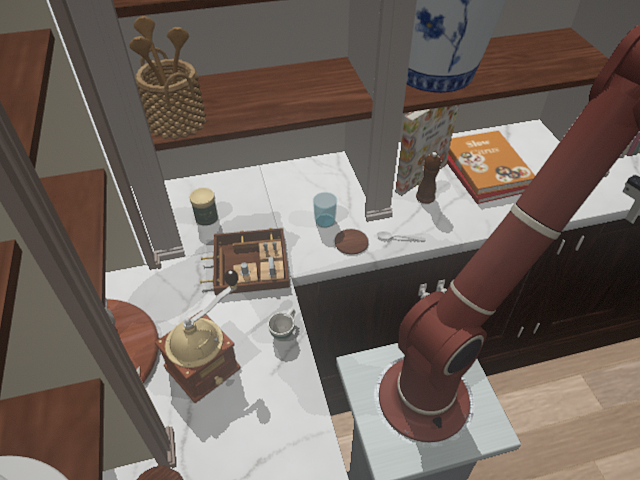

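View pics/top0.png

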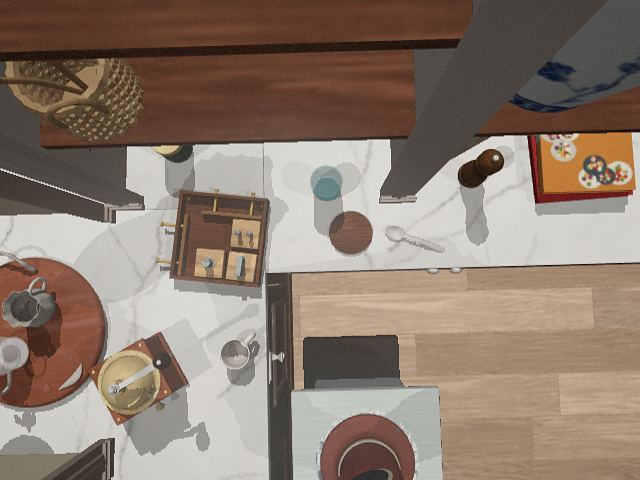

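Run:
```python
import cv2
im=cv2.imread("pics/top0.png")[175:305,145:285]; cv2.imwrite("pics/topc.png",cv2.resize(im,None,fx=5,fy=4.6*5/4.6*0.92*1/0.92 if 0 else 4.6,interpolation=cv2.INTER_CUBIC) if 0 else cv2.resize(im,None,fx=4.5,fy=4.5,interpolation=cv2.INTER_CUBIC))
im=cv2.imread("pics/scene0.png")[220:300,190:300]; cv2.imwrite("pics/scenec.png",cv2.resize(im,None,fx=7,fy=7,interpolation=cv2.INTER_CUBIC))
```

```text
(no output)
```

View pics/topc.png

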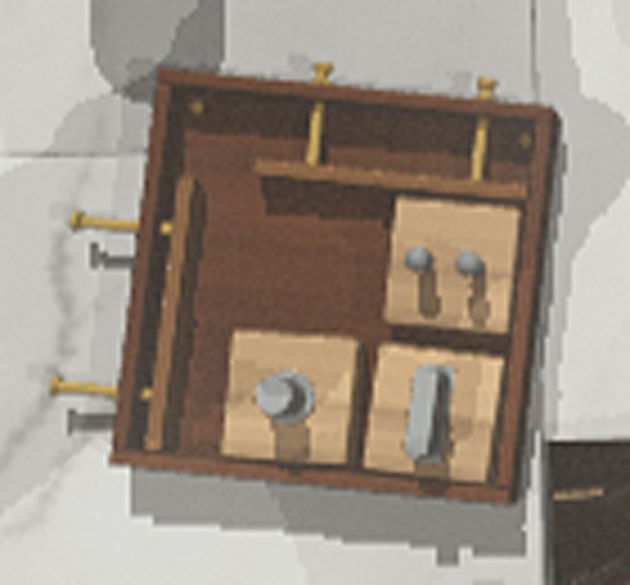

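View pics/scenec.png

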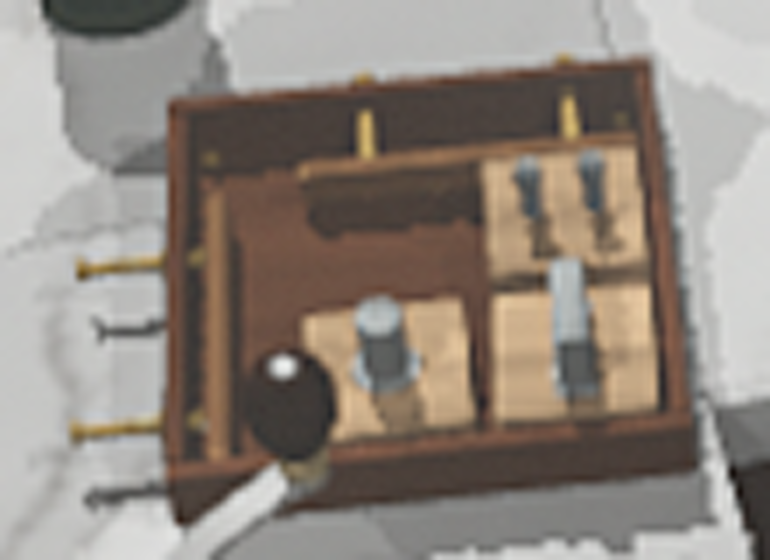

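```bash
cat > h.py <<'E'
import numpy as np
from bench import calibration
from scipy.optimize import least_squares
def P(n,st=None):
    c=calibration(n); f=240/np.tan(np.radians(c["fov_y"]/2))
    if n=="wrist":
        from scipy.spatial.transform import Rotation as Ro
        T=np.eye(4); T[:3,:3]=Ro.from_euler("xyz",st["orientation"],degrees=True).as_matrix(); T[:3,3]=st["eef_pos"]
        M=np.linalg.inv(T@c["mount"]); R,t=M[:3,:3],M[:3,3]
    else: R,t=c["R"],c["t"]
    return R,t,f,c["cx"],c["cy"]
def proj(cam,X):
    R,t,f,cx,cy=cam; q=np.atleast_2d(X)@R.T+t
    return np.c_[cx+f*q[:,0]/q[:,2],cy+f*q[:,1]/q[:,2]]
def atz(cam,uv,z):
    R,t,f,cx,cy=cam; C=-R.T@t
    d=np.c_[(np.atleast_2d(uv)-[cx,cy])/f,np.ones(len(np.atleast_2d(uv)))]@R
    return C+d*((z-C[2])/d[:,2])[:,None]
E
python3 - <<'E'
from h import *
T=P("top"); S=P("scene")
for nm,uv,z in [("edge",(300,269),0),("upr",(380,201),0),("upr2",(415,199),0),("upL",(143,208),0),("millbase",(466,186),0),("glass",(327,195),0),("coaster",(350,233),8)]:
    print(nm,atz(T,uv,z).round()[0])
o=np.array([145,175])
tc=[((-75,117),(112,463)),((117,117),(160,69)),((117,-75),(557,108)),((-75,-75),(512,502))]
sc=[((-75,117),(168,465)),((117,117),(168,100)),((117,-75),(652,60)),((-75,-75),(696,414))]
def model(p,L):
    c,s=np.cos(p[2]),np.sin(p[2])
    return np.array([[p[0]+c*a-s*b,p[1]+s*a+c*b,30] for (a,b),_ in L])
for use in ("t","s","ts"):
    def res(p):
        r=[]
        if "t" in use: r.append((proj(T,model(p,tc))-(np.array([u for _,u in tc])/4.5+o)).ravel())
        if "s" in use: r.append((proj(S,model(p,sc))-(np.array([u for _,u in sc])/7+[190,220])).ravel())
        return np.concatenate(r)
    r=least_squares(res,[450,250,0]); print(use,r.x[:2],np.degrees(r.x[2]),res(r.x).round(1))
E
```

```text
edge [411. 134.   0.]
upr [556. -47.   0.]
upr2 [ 558. -124.    0.]
upL [556. 479.   0.]
millbase [ 584. -239.    0.]
glass [573.  70.   0.]
coaster [486.  22.   8.]
t [457.82135396 285.21778004] -7.284898543205419 [-0.3  0.4  0.1 -0.6 -0.  -0.6  0.2  0.7]
s [460.47496894 283.73232303] -7.170571331036198 [-0.4  1.5 -0.  -1.   0.3 -1.9  0.1  0.9]
ts [458.53106476 284.644112  ] -7.243908924273428 [ 0.   0.1  0.3 -0.9  0.2 -1.   0.5  0.4 -0.7  2.1 -0.2 -0.5  0.2 -1.3
 -0.1  1.5]
```

```bash
cat >> h.py <<'E'
def rel(xyz,yaw,st=None):
    from bench import monitor
    from scipy.spatial.transform import Rotation as Ro
    st=st or monitor.read_state()
    R0=Ro.from_euler("xyz",st["orientation"],degrees=True); R1=Ro.from_euler("xyz",[180,0,yaw],degrees=True)
    d=R0.inv().apply(np.array(xyz)-st["eef_pos"])/40
    return d.round(3), (R0.inv()*R1).as_rotvec().round(3)
E
python3 - <<'E'
from h import *
T=P("top"); 
print(rel([400,-430,230],55))
print("shelf", [atz(T,(200,147),z).round()[0] for z in (200,300,400,500)])
E
```

```text
(array([ 5.885, -2.782, -1.031]), array([-0.002, -0.001, -0.623]))
shelf [array([636., 300., 200.]), array([609., 275., 300.]), array([582., 249., 400.]), array([555., 223., 500.])]
```

```bash
python3 -m crank '[[1.02,-0.48,-0.2,0,0,-0.12],[2.04,-0.96,-0.4,0,0,-0.24],[3.06,-1.44,-0.6,0,0,-0.36],[4.08,-1.92,-0.7,0,0,-0.48],[4.9,-2.4,-0.85,0,0,-0.6]]' 60
python3 - <<'E'
from h import *
T=P("top"); S=P("scene")
for z in (150,250,350,450,550): print(z,proj(S,atz(T,[(160,146),(380,141)],z)).round())
print(rel([420,-250,240],80))
E
```

```text
time: 0.52
eef_pos: [360.8, -465.7, 221.5]
orientation: [-180.0, -0.0, 54.0]
force: [0.5, -0.8, 0.1]
opening: 64.2
150 [[202. 186.]
 [355. 161.]]
250 [[211. 161.]
 [356. 138.]]
350 [[220. 132.]
 [357. 112.]]
450 [[230. 100.]
 [358.  82.]]
550 [[242.  62.]
 [360.  47.]]
(array([ 5.233, -1.972, -0.459]), array([-0.001, -0.001, -0.454]))
```

```bash
python3 -m crank '[[1.0,-0.38,-0.1,0,0,-0.12],[2.0,-0.76,-0.2,0,0,-0.24],[3.0,-1.14,-0.3,0,0,-0.36],[4.0,-1.52,-0.4,0,0,-0.46],[4.9,-1.9,-0.45,0,0,-0.5]]'
python3 - <<'E'
from h import *
print(rel([430,-50,240],115))
E
```

```text
time: 0.93
eef_pos: [414.1, -265.2, 239.7]
orientation: [180.0, -0.0, 82.6]
force: [1.2, 0.4, 0.6]
opening: 59.8
(array([ 5.385, -0.302, -0.007]), array([ 0.   , -0.   , -0.566]))
```

```bash
python3 -m crank '[[1.0,-0.06,0,0,0,-0.12],[2.0,-0.12,0,0,0,-0.24],[3.0,-0.18,0,0,0,-0.36],[4.0,-0.24,0,0,0,-0.48],[4.9,-0.3,0,0,0,-0.57]]'
python3 - <<'E'
from h import *
print(rel([435,150,240],150))
E
```

```text
time: 1.35
eef_pos: [427.6, -68.8, 239.6]
orientation: [-180.0, -0.0, 115.4]
force: [0.8, 0.3, -0.7]
opening: 60.2
(array([ 4.863,  2.51 , -0.009]), array([-0.   , -0.   , -0.605]))
```

```bash
python3 -m crank '[[0.9,0.46,0,0,0,-0.12],[1.8,0.92,0,0,0,-0.24],[2.7,1.38,0,0,0,-0.36],[3.6,1.84,0,0,0,-0.48],[4.5,2.3,0,0,0,-0.6]]'
python3 - <<'E'
from h import *
print(rel([420,310,220],172.75))
E
```

```text
time: 1.77
eef_pos: [435.1, 132.2, 239.6]
orientation: [-180.0, 0.0, 149.7]
force: [0.6, -0.5, -0.8]
opening: 59.7
(array([2.57 , 3.646, 0.487]), array([-0.001,  0.   , -0.403]))
```

```bash
python3 -m crank '[[0.6,0.8,0.1,0,0,-0.1],[1.2,1.6,0.2,0,0,-0.2],[1.8,2.4,0.3,0,0,-0.3],[2.4,3.2,0.4,0,0,-0.4],[2.57,3.646,0.487,0,0,-0.403]]'; python3 -m crank '[[0,0,0,0,0,0],[0,0,0,0,0,0]]'
python3 - <<'E'
from h import *
from bench import monitor, capture
import cv2
s=monitor.read_state(); print(s["eef_pos"],s["orientation"],s["joint_pos"],s["force"])
im=capture("wrist"); cv2.imwrite("pics/w1.png",im[:,:,::-1])
np.save("w1.npy",np.r_[s["eef_pos"],s["orientation"]])
E
```

```text
time: 2.18
eef_pos: [418.2, 314.2, 220.0]
orientation: [179.8, -0.1, 173.1]
force: [0.6, 0.6, 0.6]
opening: 60.1
time: 2.35
eef_pos: [420.8, 309.0, 219.4]
orientation: [-179.9, -0.1, 172.6]
force: [1.0, -0.2, 0.2]
opening: 59.7
[420.79253885 308.9965992  219.40054896] [-1.79937707e+02 -8.27524271e-02  1.72563665e+02] [ -6.68430708  28.68405094 -48.82960523  99.11063965  23.81395672
  63.28528609  19.53003218] [ 1.00972826 -0.19406453  0.19361473]
```

View pics/w1.png

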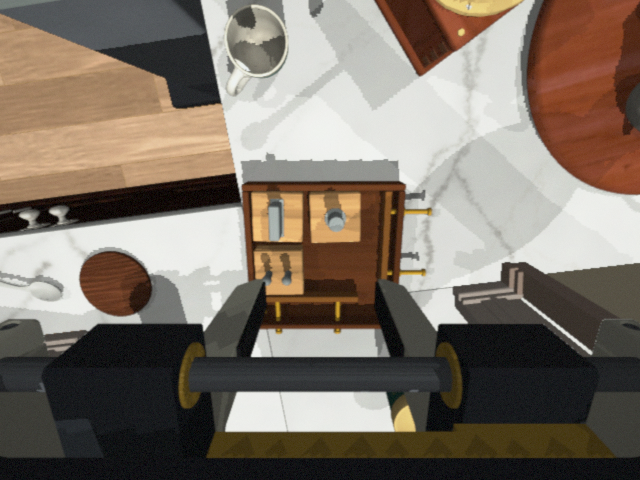

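Run:
```python
import cv2
im=cv2.imread("pics/w1.png")[170:340,235:420]; cv2.imwrite("pics/w1c.png",cv2.resize(im,None,fx=3.5*1.0,fy=3.5,interpolation=cv2.INTER_CUBIC))
```

```text
(no output)
```

View pics/w1c.png

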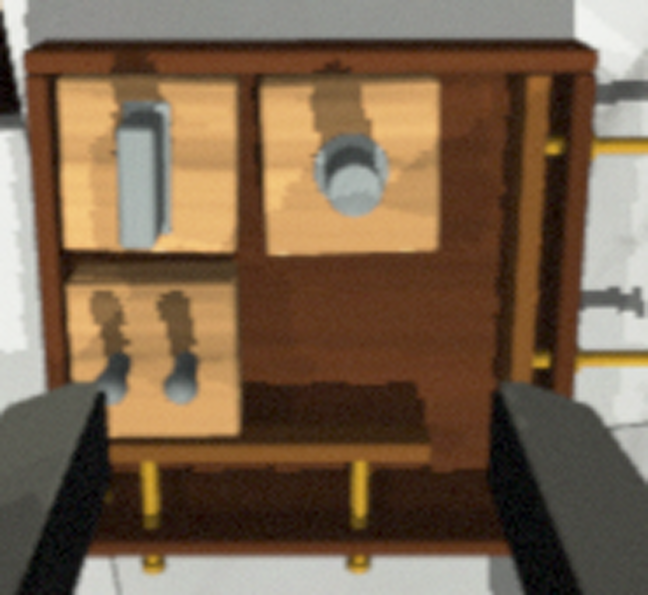

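```bash
cat > m1.py <<'E'
from h import *
a=np.load("w1.npy"); W=P("wrist",dict(eef_pos=a[:3],orientation=a[3:]))
o=np.array([235,170])
f=lambda L,z: atz(W,np.array(L)/3.5+o,z)
p=(458.0,285.0,np.radians(-7.25))
def totray(X):
    c,s=np.cos(p[2]),np.sin(p[2]); d=X[:,:2]-p[:2]; return np.c_[d@[c,s],d@[-s,c]]
def show(n,X): print(n,X[:,:2].round(1).tolist(),"tray",totray(X).round(1).tolist())
show("tray outer back corners",f([(27,46),(597,46)],30))
for n,L in (("knob",[(260,83),(439,77),(440,248),(266,255)]),("bar",[(58,78),(238,76),(238,250),(62,248)])):
    X=f(L,32); show(n,X); print(" c",X.mean(0).round(1), "sides",[round(float(np.linalg.norm(X[i]-X[(i+1)%4])),1) for i in range(4)], "yaw", [round(float(np.degrees(np.arctan2(*(X[i]-X[j])[[1,0]]))),2) for i,j in ((0,1),(3,2))])
show("knobtop",f([(355,188)],62)); show("knobbase",f([(351,163)],32))
show("bartop",f([(119,124),(156,124),(156,246),(121,246)],62)); print(f([(119,124),(156,124),(156,246),(121,246)],62).mean(0))
show("xstop",f([(250,444),(428,444)],27)); show("ystop",f([(528,80),(513,380)],27))
E
python3 m1.py
```

```text
tray outer back corners [[376.4, 225.0], [400.6, 411.5]] tray [[-73.4, -69.8], [-72.9, 118.3]]
knob [[398.1, 299.7], [403.8, 358.7], [462.8, 353.5], [457.6, 293.5]] tray [[-61.3, 7.0], [-63.1, 66.3], [-3.9, 68.6], [-1.5, 8.4]]
 c [430.6 326.3  32. ] sides [59.3, 59.2, 60.2, 59.8] yaw [-95.49, -94.98]
bar [[387.9, 233.6], [394.9, 292.8], [454.5, 284.1], [446.0, 223.9]] tray [[-63.1, -59.8], [-63.6, -0.2], [-3.3, -1.3], [-4.2, -62.2]]
 c [420.8 258.6  32. ] sides [59.6, 60.3, 60.9, 58.9] yaw [-96.77, -98.08]
knobtop [[430.1, 326.3]] tray [[-32.9, 37.4]]
knobbase [[429.0, 326.5]] tray [[-34.0, 37.5]]
bartop [[400.5, 256.4], [402.0, 267.7], [440.8, 261.3], [439.4, 250.2]] tray [[-53.4, -35.6], [-53.4, -24.2], [-14.0, -25.7], [-14.1, -36.9]]
[420.67078347 258.89799528  62.        ]
xstop [[530.9, 277.2], [539.3, 342.5]] tray [[73.3, 1.5], [73.4, 67.3]]
ystop [[409.5, 388.7], [517.8, 375.5]] tray [[-61.2, 96.7], [47.9, 97.3]]
```

Run:
```python
from h import *
print(rel([430.3,326.2,80],172.7)); print(rel([430.3,326.2,37],172.7))
```

```text
(array([-0.163,  0.498,  3.487]), array([-0.002, -0.001, -0.005]))
(array([-0.164,  0.5  ,  4.562]), array([-0.002, -0.001, -0.005]))
```

```bash
python3 -m crank '[[-0.16,0.5,0.8,0,0,-0.005],[-0.16,0.5,1.7,0,0,-0.005],[-0.16,0.5,2.6,0,0,-0.005],[-0.16,0.5,3.3,0,0,-0.005],[-0.16,0.5,3.49,0,0,-0.005]]' 45;python3 -m crank '[[0,0,0,0,0,0],[0,0,0,0,0,0]]'
python3 - <<'E'
from h import *
from bench import monitor, capture
import cv2
s=monitor.read_state(); print(s["eef_pos"],s["orientation"],s["joint_pos"],s["force"])
im=capture("wrist"); cv2.imwrite("pics/w2.png",im[:,:,::-1])
W=P("wrist",s); print(proj(W,[430.3,326.2,62]),proj(W,[421.5,327.3,62]))
print(rel([430.3,326.2,37],172.7))
E
```

```text
time: 2.82
eef_pos: [429.4, 322.4, 76.5]
orientation: [-179.5, -0.3, 172.6]
force: [-0.0, -1.2, 0.1]
opening: 44.9
time: 2.98
eef_pos: [431.4, 327.3, 81.7]
orientation: [180.0, 0.1, 172.6]
force: [0.1, -0.2, 1.5]
opening: 45.1
[431.38959766 327.25372366  81.68414861] [1.79951595e+02 6.67836255e-02 1.72637200e+02] [-13.4448288   39.16610842 -41.5323759  106.0512024   34.35553655
  47.9719526   10.1587697 ] [ 0.07232282 -0.18428042  1.45545673]
[[317.52987537 261.21674254]] [[317.45129637 249.08004115]]
(array([ 0.031, -0.053,  1.136]), array([ 0.002,  0.002, -0.001]))
```

View pics/w2.png

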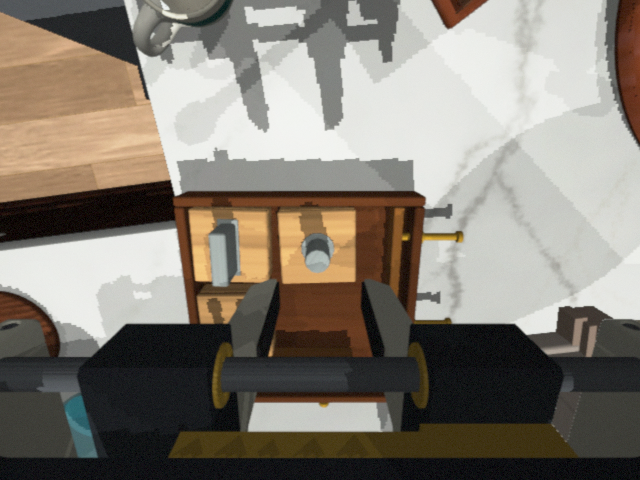

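```bash
python3 -m crank '[[0,0,0.3,0,0,0],[0,0,0.6,0,0,0],[0,0,0.9,0,0,0],[0,0,1.05,0,0,0],[0,0,1.12,0,0,0]]';python3 -m crank '[[0,0,0,0,0,0],[0,0,0,0,0,0],[0,0,0,0,0,0],[0,0,0,0,0,0]]'
python3 - <<'E'
from h import *
print(rel([430.3,326.2,37],172.7))
E
```

```text
time: 3.45
eef_pos: [429.7, 326.8, 34.2]
orientation: [-179.9, -0.1, 172.8]
force: [0.1, -0.3, 0.7]
opening: 45.0
time: 3.78
eef_pos: [430.6, 328.0, 36.2]
orientation: [180.0, 0.0, 172.7]
force: [0.2, 0.5, 0.9]
opening: 45.0
(array([ 0.003, -0.046, -0.02 ]), array([0.001, 0.001, 0.001]))
```

```bash
python3 -m crank '[[0,-0.02,0,0,0,0],[0,-0.04,0,0,0,0],[0,-0.04,0,0,0,0]]' ;python3 -m crank '[[0,0,0,0,0,0],[0,0,0,0,0,0],[0,0,0,0,0,0],[0,0,0,0,0,0],[0,0,0,0,0,0]]' 14; python3 -m crank '[[0,0,0,0,0,0],[0,0,0,0,0,0],[0,0,0,0,0,0]]';  python3 - <<'E'
from h import *
from bench import monitor
s=monitor.read_state(); print(s["eef_pos"],s["orientation"],s["force"],s["torque"],s["opening"])
E
```

```text
time: 4.03
eef_pos: [430.3, 325.8, 35.9]
orientation: [180.0, 0.0, 172.7]
force: [-0.7, 0.6, 0.2]
opening: 44.9
time: 4.45
eef_pos: [430.2, 326.0, 35.8]
orientation: [180.0, 0.0, 172.7]
force: [1.4, 0.1, 0.7]
opening: 16.7
time: 4.7
eef_pos: [430.2, 326.0, 35.8]
orientation: [180.0, -0.0, 172.7]
force: [0.2, -0.1, -0.4]
opening: 13.5
[430.19677447 326.03306931  35.75990114] [ 1.79997058e+02 -1.07331484e-03  1.72739124e+02] [ 0.16381717 -0.10585417 -0.35319404] [ 0.07115378 -0.17803608  0.00492302] 13.508164509501894
```

Run:
```python
from bench import capture
import cv2
im=capture("wrist")[150:400,150:470]; cv2.imwrite("pics/w3.png",cv2.resize(im[:,:,::-1],None,fx=2.4,fy=2.4,interpolation=cv2.INTER_CUBIC))
im=capture("scene")[200:310,170:310]; cv2.imwrite("pics/s3.png",cv2.resize(im[:,:,::-1],None,fx=5,fy=5,interpolation=cv2.INTER_CUBIC))
```

```text
(no output)
```

View pics/w3.png

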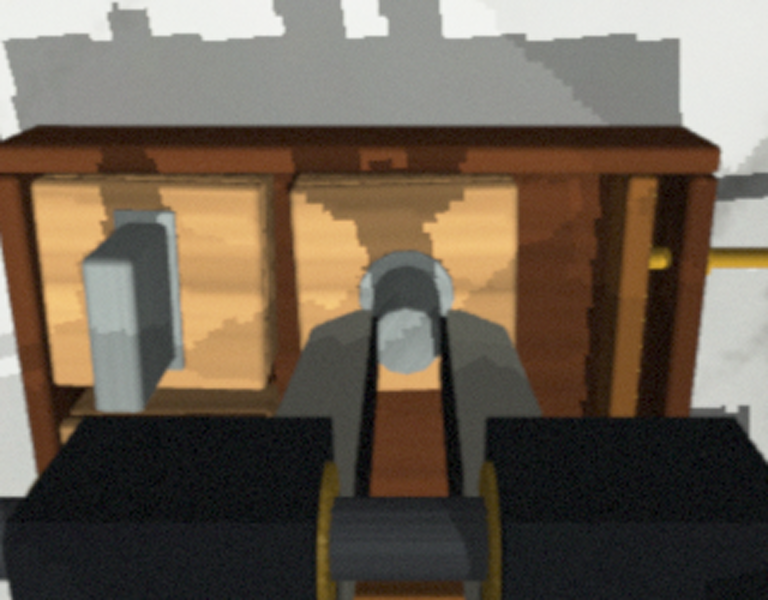

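View pics/s3.png

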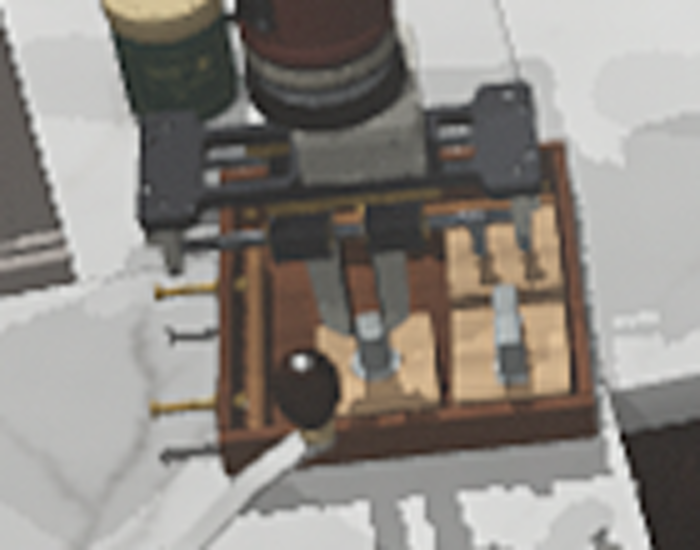

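Run:
```python
from h import *
from bench import monitor
c=calibration("wrist"); f=240/np.tan(np.radians(c["fov_y"]/2)); M=np.linalg.inv(c["mount"])
for X in [(7.5,7,0),(7.5,-7,0),(7.5,7,-26),(7.5,0,-26),(-7.5,7,-26),(0,0,-26),(0,0,4),(7.5,24,0)]:
    q=M@[*X,1]; print(X,((np.array([c["cx"]+f*q[0]/q[2],c["cy"]+f*q[1]/q[2]])-150)*2.4).round())
```

```text
(7.5, 7, 0) [433. 270.]
(7.5, -7, 0) [379. 270.]
(7.5, 7, -26) [436. 311.]
(7.5, 0, -26) [406. 311.]
(-7.5, 7, -26) [435. 369.]
(0, 0, -26) [406. 340.]
(0, 0, 4) [406. 291.]
(7.5, 24, 0) [498. 270.]
```

Run:
```python
from h import *
from bench import monitor,capture
import cv2
s=monitor.read_state(); print(s["force"],s["torque"],s["eef_pos"])
T=P("top");S=P("scene")
c=s["eef_pos"]; u=np.array([-.992,.127,0]); v=np.array([.127,.992,0])
im=capture("top"); cv2.imwrite("pics/t4.png",im[:,:,::-1])
im=im[180:300,150:280]; cv2.imwrite("pics/t4c.png",cv2.resize(im[:,:,::-1],None,fx=5,fy=5,interpolation=cv2.INTER_CUBIC))
for z in (0,26):
  for y in (7,-7,24,-24):
    for x in (7.5,-7.5,-20):
      X=c+u*x+v*y+[0,0,z]; print(z,y,x,((proj(S,X)[0]-[170,200])*5).round(),((proj(T,X)[0]-[150,180])*5).round())
```

```text
[ 0.90331981  0.16933594 -0.50396601] [ 0.04536287 -0.12489582  0.05229435] [430.18920977 326.03639088  35.76518628]
0 7 7.5 [358. 369.] [274. 427.]
0 7 -7.5 [357. 346.] [278. 392.]
0 7 -20 [357. 328.] [282. 362.]
0 -7 7.5 [386. 366.] [307. 430.]
0 -7 -7.5 [385. 344.] [311. 395.]
0 -7 -20 [384. 325.] [314. 366.]
0 24 7.5 [325. 372.] [234. 423.]
0 24 -7.5 [324. 350.] [239. 388.]
0 24 -20 [324. 331.] [242. 358.]
0 -24 7.5 [419. 363.] [346. 434.]
0 -24 -7.5 [418. 340.] [351. 399.]
0 -24 -20 [417. 322.] [354. 370.]
26 7 7.5 [352. 336.] [259. 425.]
26 7 -7.5 [352. 314.] [263. 389.]
26 7 -20 [351. 295.] [266. 359.]
26 -7 7.5 [380. 333.] [292. 428.]
26 -7 -7.5 [379. 311.] [296. 392.]
26 -7 -20 [378. 293.] [300. 363.]
26 24 7.5 [319. 339.] [218. 421.]
26 24 -7.5 [318. 317.] [222. 385.]
26 24 -20 [318. 299.] [226. 355.]
26 -24 7.5 [414. 330.] [333. 432.]
26 -24 -7.5 [413. 308.] [337. 396.]
26 -24 -20 [412. 289.] [340. 367.]
```

View pics/t4c.png

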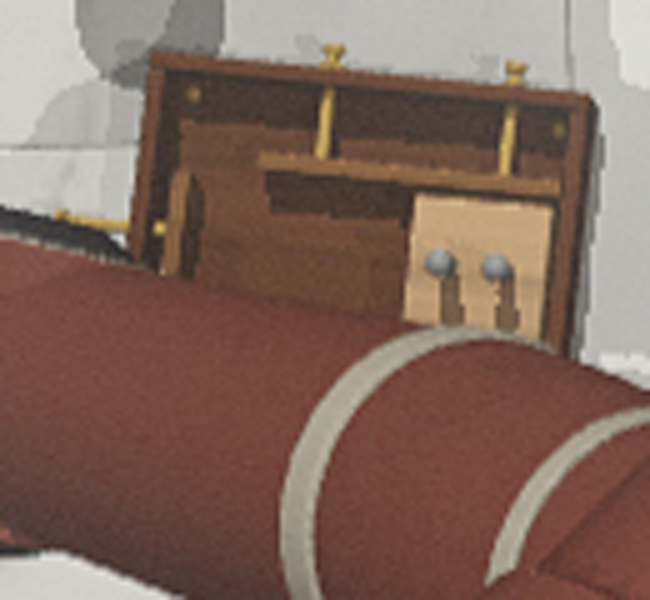

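```bash
python3 - <<'E'
from h import *
c=calibration("wrist"); f=240/np.tan(np.radians(c["fov_y"]/2)); M=np.linalg.inv(c["mount"])
for h in (30,22.5):
 for z in (0,-10,-20,-26):
  for x in (7.5,-4):
    q=M@[x,h,z,1]; print(h,z,x,(np.array([c["cx"]+f*q[0]/q[2],c["cy"]+f*q[1]/q[2]])).round(1))
E
python3 - <<'E'
import cv2
im=cv2.imread("pics/w2.png")[250:340,210:430]; cv2.imwrite("pics/w2c.png",cv2.resize(im,None,fx=3.6,fy=3.6,interpolation=cv2.INTER_CUBIC))
E
```

```text
30 0 7.5 [366.8 262.6]
30 0 -4 [366.1 279.4]
30 -10 7.5 [369.1 268.6]
30 -10 -4 [368.3 286.1]
30 -20 7.5 [371.6 275.1]
30 -20 -4 [370.7 293.4]
30 -26 7.5 [373.2 279.4]
30 -26 -4 [372.2 298.2]
22.5 0 7.5 [354.9 262.6]
22.5 0 -4 [354.4 279.4]
22.5 -10 7.5 [356.6 268.6]
22.5 -10 -4 [356.  286.1]
22.5 -20 7.5 [358.5 275.1]
22.5 -20 -4 [357.8 293.4]
22.5 -26 7.5 [359.7 279.4]
22.5 -26 -4 [358.9 298.2]
```

View pics/w2c.png

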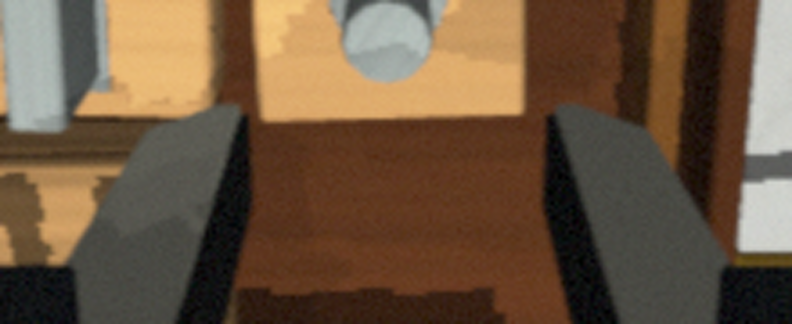

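```bash
python3 -m crank '[[0,0,0,0,0,0],[0,0,0,0,0,0],[0,0,0,0,0,0],[0,0,0,0,0,0]]' 45;python3 -m crank '[[0,0,0.03,0,0,0],[0,0,0.06,0,0,0],[0,0,0.06,0,0,0]]'
python3 - <<'E'
from bench import capture
import cv2
im=capture("wrist")[150:400,150:470]; cv2.imwrite("pics/w5.png",cv2.resize(im[:,:,::-1],None,fx=2.4,fy=2.4,interpolation=cv2.INTER_CUBIC))
im=capture("scene")[200:310,170:310]; cv2.imwrite("pics/s5.png",cv2.resize(im[:,:,::-1],None,fx=5,fy=5,interpolation=cv2.INTER_CUBIC))
E
```

```text
time: 5.18
eef_pos: [430.2, 326.0, 35.8]
orientation: [180.0, 0.0, 172.7]
force: [0.8, -0.7, -0.5]
opening: 36.0
time: 5.43
eef_pos: [430.1, 325.8, 33.1]
orientation: [-180.0, -0.0, 172.7]
force: [-0.2, 0.1, 0.3]
opening: 44.7
```

View pics/w5.png

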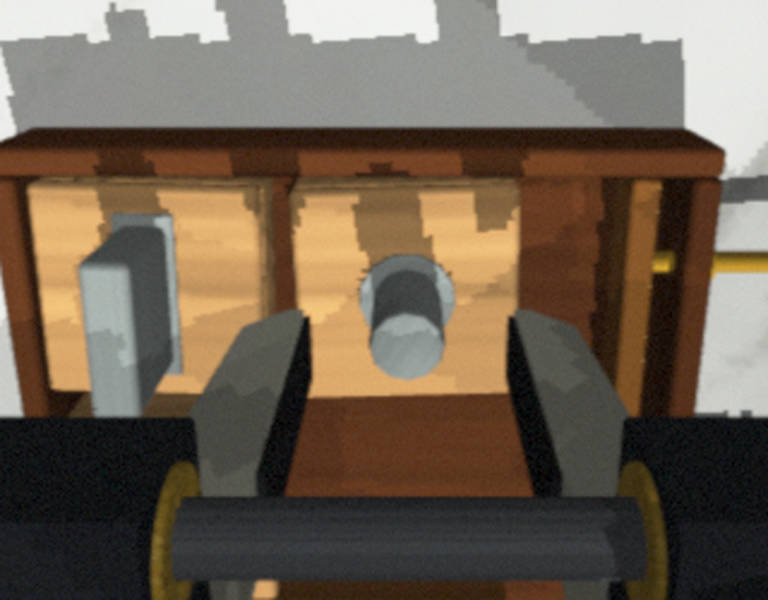

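View pics/s5.png

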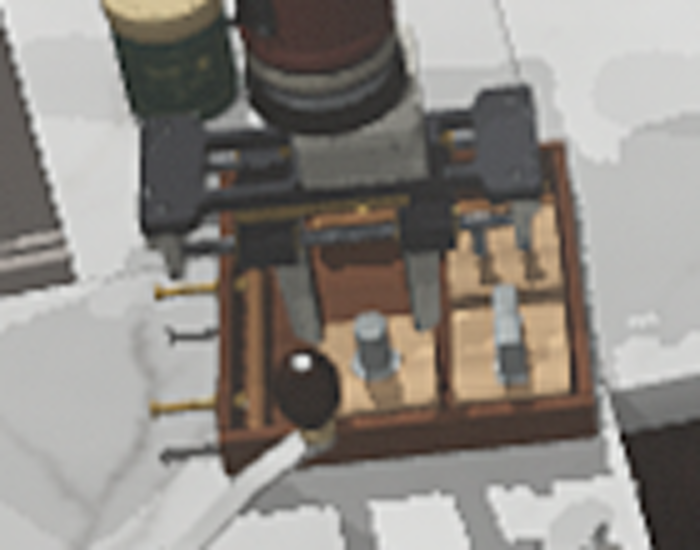

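```bash
python3 -m crank '[[0,0,0.02,0,0,0],[0,0,0.04,0,0,0],[0,0,0.06,0,0,0]]';python3 -m crank '[[0,0,0.02,0,0,0],[0,0,0.04,0,0,0],[0,0,0.06,0,0,0]]'; python3 -m crank '[[0,0,0.02,0,0,0],[0,0,0.04,0,0,0],[0,0,0.06,0,0,0]]'
```

```text
time: 5.78
eef_pos: [430.2, 326.0, 30.9]
orientation: [180.0, 0.0, 172.7]
force: [0.2, 0.3, 0.4]
opening: 45.1
time: 6.03
eef_pos: [430.2, 326.0, 28.5]
orientation: [180.0, -0.0, 172.7]
force: [0.2, -0.4, -0.2]
opening: 45.0
time: 6.28
eef_pos: [430.2, 326.0, 26.1]
orientation: [180.0, 0.0, 172.7]
force: [-1.2, -0.0, 0.0]
opening: 44.9
```

```bash
python3 -m crank '[[0,0,0.03,0,0,0],[0,0,0.06,0,0,0],[0,0,0.09,0,0,0],[0,0,0.12,0,0,0],[0,0,0.15,0,0,0]]';python3 -m crank '[[0,0,0.02,0,0,0],[0,0,0.04,0,0,0],[0,0,0.06,0,0,0],[0,0,0.08,0,0,0],[0,0,0.1,0,0,0]]'
python3 - <<'E'
from bench import capture
import cv2
im=capture("wrist")[150:400,150:470]; cv2.imwrite("pics/w6.png",cv2.resize(im[:,:,::-1],None,fx=2.4,fy=2.4,interpolation=cv2.INTER_CUBIC))
im=capture("scene")[200:310,170:310]; cv2.imwrite("pics/s6.png",cv2.resize(im[:,:,::-1],None,fx=5,fy=5,interpolation=cv2.INTER_CUBIC))
E
```

```text
time: 6.7
eef_pos: [430.2, 326.0, 20.0]
orientation: [180.0, -0.0, 172.7]
force: [0.3, -0.1, 0.0]
opening: 45.2
time: 7.12
eef_pos: [430.2, 326.1, 16.1]
orientation: [180.0, 0.0, 172.7]
force: [0.9, 0.5, 0.4]
opening: 45.0
```

View pics/w6.png

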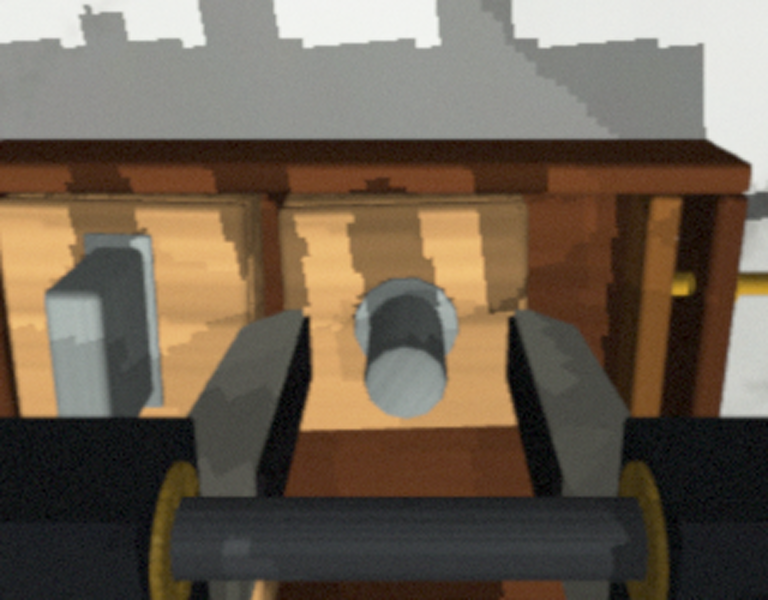

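View pics/s6.png

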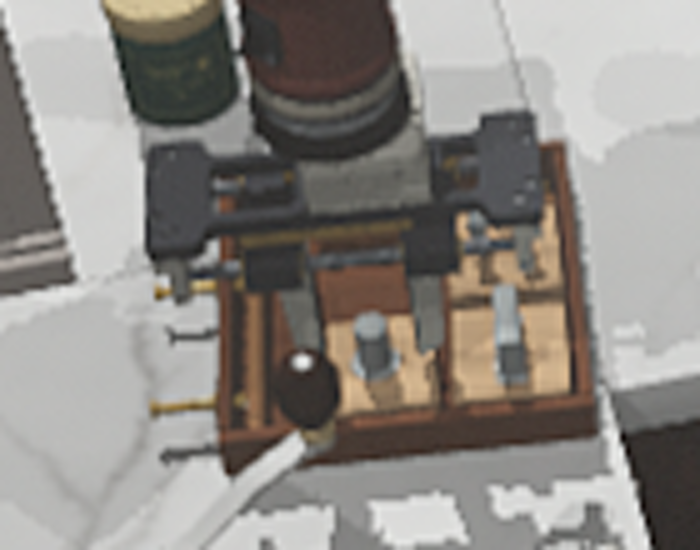

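```bash
python3 -m crank '[[0,0,0.03,0,0,0],[0,0,0.06,0,0,0],[0,0,0.08,0,0,0],[0,0,0.08,0,0,0]]'; python3 -m crank '[[0,0,0,0,0,0],[0,0,0,0,0,0],[0,0,0,0,0,0],[0,0,0,0,0,0],[0,0,0,0,0,0]]' 12; python3 -m crank '[[0,0,0,0,0,0],[0,0,0,0,0,0],[0,0,0,0,0,0]]';  python3 - <<'E'
from h import *
from bench import monitor
s=monitor.read_state(); print(s["eef_pos"],s["orientation"],s["force"],s["torque"],s["opening"],s["joint_pos"])
E
```

```text
time: 7.55
eef_pos: [430.1, 325.9, 12.8]
orientation: [-180.0, -0.0, 172.7]
force: [0.4, -0.2, -0.2]
opening: 45.3
time: 7.97
eef_pos: [430.2, 325.9, 13.0]
orientation: [-180.0, 0.0, 172.7]
force: [-0.3, 0.2, 1.1]
opening: 17.0
time: 8.22
eef_pos: [430.2, 325.9, 13.0]
orientation: [-180.0, 0.0, 172.7]
force: [0.2, 0.7, 0.5]
opening: 17.2
[430.20622054 325.90223475  12.99173611] [-1.79989672e+02  1.30247894e-03  1.72734937e+02] [0.187884   0.70532908 0.45669768] [-0.01822549 -0.12132796  0.00067466] 17.168712107888044 [-16.58188732  44.31735013 -36.56491633 109.16123048  40.25168198
  40.11364454   5.27399438]
```

```bash
python3 -m crank '[[-0.1,0,0,0,0,0],[-0.2,0,0,0,0,0],[-0.3,0,0,0,0,0],[-0.4,0,0,0,0,0],[-0.5,0,0,0,0,0]]'; python3 -m crank '[[-0.15,0,0,0,0,0],[-0.3,0,0,0,0,0],[-0.45,0,0,0,0,0],[-0.6,0,0,0,0,0],[-0.7,0,0,0,0,0]]';python3 - <<'E'
from h import *
from bench import monitor,capture
import cv2
s=monitor.read_state(); print(s["eef_pos"],s["orientation"],s["force"])
im=capture("wrist")[150:400,150:470]; cv2.imwrite("pics/w7.png",cv2.resize(im[:,:,::-1],None,fx=2.4,fy=2.4,interpolation=cv2.INTER_CUBIC))
im=capture("top")[180:300,150:280]; cv2.imwrite("pics/t7.png",cv2.resize(im[:,:,::-1],None,fx=5,fy=5,interpolation=cv2.INTER_CUBIC))
im=capture("scene")[200:310,170:310]; cv2.imwrite("pics/s7.png",cv2.resize(im[:,:,::-1],None,fx=5,fy=5,interpolation=cv2.INTER_CUBIC))
E
```

```text
time: 8.63
eef_pos: [450.4, 323.6, 13.0]
orientation: [180.0, -0.0, 172.7]
force: [-1.1, 0.4, -0.1]
opening: 17.5
time: 9.05
eef_pos: [478.8, 319.8, 13.0]
orientation: [180.0, 0.0, 172.7]
force: [-2.3, 0.4, 0.1]
opening: 17.1
[478.83655566 319.8414969   13.02279051] [1.79980904e+02 1.87265355e-02 1.72689078e+02] [-2.29204301  0.37794396  0.13171984]
```

View pics/w7.png

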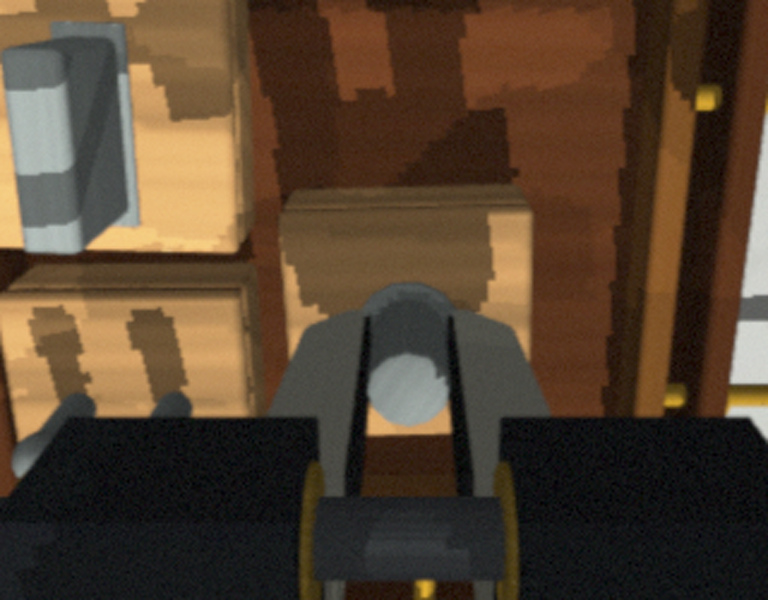

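View pics/t7.png

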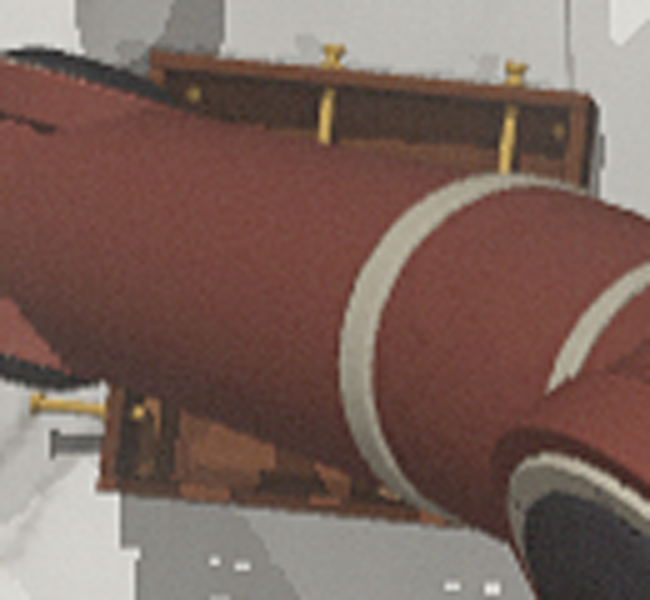

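View pics/s7.png

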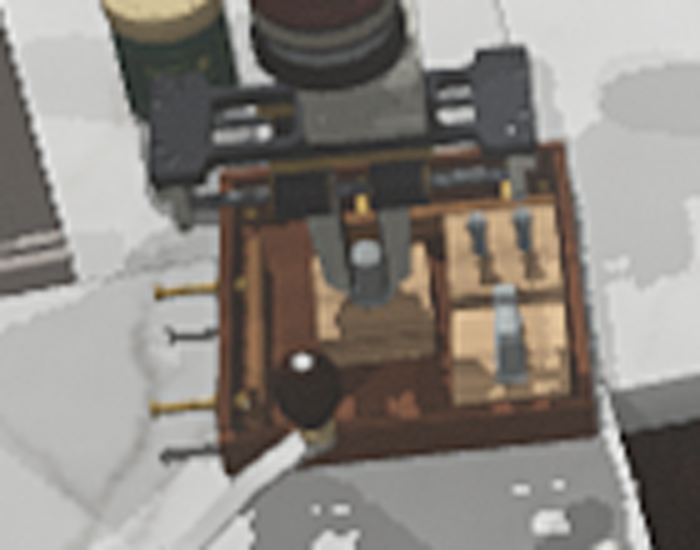

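```bash
python3 - <<'E'
from h import *
T=P("top");S=P("scene")
print(atz(S,[(203,222)],0),atz(S,[(203,196)],89),atz(T,[(170,150)],89))
E
python3 -m crank '[[-0.1,0,0,0,0,0],[-0.2,0,0,0,0,0],[-0.3,0,0,0,0,0],[-0.36,0,0,0,0,0],[-0.4,0,0,0,0,0]]'; python3 -m crank '[[-0.02,0,0,0,0,0],[-0.05,0,0,0,0,0],[-0.05,0,0,0,0,0]]'
```

```text
[[674.19969655 411.25837307   0.        ]] [[684.27844378 395.68561733  89.        ]] [[661.29452447 390.52947987  89.        ]]
time: 9.62
eef_pos: [493.9, 318.0, 13.0]
orientation: [180.0, -0.0, 172.7]
force: [-2.8, 0.0, 2.3]
opening: 17.7
time: 9.87
eef_pos: [495.8, 317.8, 13.0]
orientation: [180.0, 0.0, 172.7]
force: [-2.0, 0.6, 1.8]
opening: 16.9
```

```bash
for i in 1; do python3 -m crank '[[-0.02,0,0,0,0,0],[-0.04,0,0,0,0,0],[-0.06,0,0,0,0,0]]'|sed -n '2p;4p'; done; python3 -m crank '[[-0.02,0,0,0,0,0],[-0.04,0,0,0,0,0]]'|sed -n '2p;4p'
python3 - <<'E'
from bench import monitor,capture
import cv2
im=capture("scene")[200:310,170:310]; cv2.imwrite("pics/s8.png",cv2.resize(im[:,:,::-1],None,fx=5,fy=5,interpolation=cv2.INTER_CUBIC))
E
```

```text
eef_pos: [498.0, 317.5, 13.0]
force: [-2.5, 0.4, 0.7]
eef_pos: [499.7, 317.2, 13.0]
force: [-1.7, 0.2, 4.1]
```

View pics/s8.png

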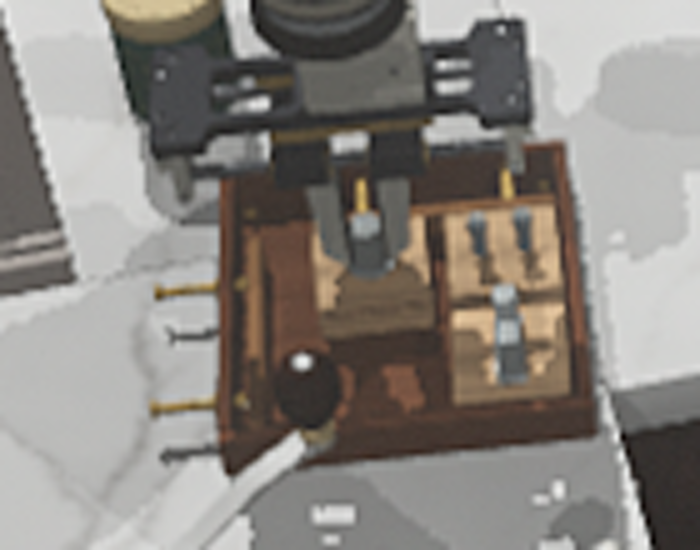

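```bash
python3 -m crank '[[-0.02,0,0,0,0,0],[-0.02,0,0,0,0,0]]'|sed -n '2p;4p'; python3 -m crank '[[-0.02,0,0,0,0,0],[-0.02,0,0,0,0,0]]'|sed -n '2p;4p';python3 -m crank '[[-0.02,0,0,0,0,0],[-0.02,0,0,0,0,0]]'|sed -n '2p;4p'
```

```text
eef_pos: [500.6, 317.1, 13.0]
force: [-2.8, -0.4, 2.1]
eef_pos: [501.3, 317.0, 13.0]
force: [-1.8, 0.8, 2.8]
eef_pos: [502.1, 316.9, 13.0]
force: [-2.4, 0.9, 4.1]
```

```bash
python3 -m crank '[[-0.02,0,0,0,0,0],[-0.02,0,0,0,0,0]]'|sed -n '2p;4p'; python3 -m crank '[[-0.015,0,0,0,0,0],[-0.015,0,0,0,0,0]]'|sed -n '2p;4p'
```

```text
eef_pos: [502.9, 316.7, 13.0]
force: [-1.6, 0.8, 2.6]
eef_pos: [503.5, 316.7, 13.0]
force: [-2.2, 0.7, 2.8]
```

```bash
python3 -m crank '[[-0.015,0,0,0,0,0],[-0.015,0,0,0,0,0]]'|sed -n '2p;4p'
```

```text
eef_pos: [503.7, 316.7, 13.0]
force: [-4.1, -0.4, 4.6]
```

```bash
python3 -m crank '[[-0.015,0,0,0,0,0],[-0.015,0,0,0,0,0]]'|sed -n '2p;4p'
```

```text
eef_pos: [503.7, 316.7, 13.0]
force: [-4.2, 0.0, 5.0]
```

```bash
python3 -m crank '[[0,0,0,0,0,0],[0,0,0,0,0,0]]'|sed -n '2p;4p'; python3 -m crank '[[0.008,0,0,0,0,0],[0.008,0,0,0,0,0]]'|sed -n '2p;4p'
python3 - <<'E'
from bench import monitor,capture
import cv2
print(monitor.read_state()["eef_pos"],monitor.read_state()["joint_pos"])
im=capture("scene")[210:290,180:300]; cv2.imwrite("pics/s9.png",cv2.resize(im[:,:,::-1],None,fx=6.5,fy=6.5,interpolation=cv2.INTER_CUBIC))
im=capture("wrist")[150:400,150:470]; cv2.imwrite("pics/w9.png",cv2.resize(im[:,:,::-1],None,fx=2.4,fy=2.4,interpolation=cv2.INTER_CUBIC))
E
```

```text
eef_pos: [503.7, 316.7, 13.0]
force: [-4.0, -0.0, 5.0]
eef_pos: [503.7, 316.7, 13.0]
force: [-3.8, 0.1, 4.5]
[503.72597914 316.72037896  13.02274689] [-12.04997586  48.0095643  -37.7181052   99.99696783  39.18365319
  45.9754583   13.80170686]
```

View pics/s9.png

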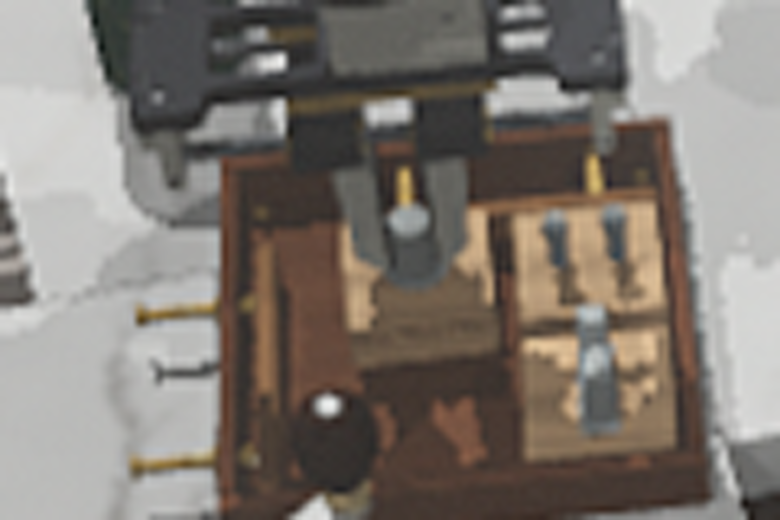

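View pics/w9.png

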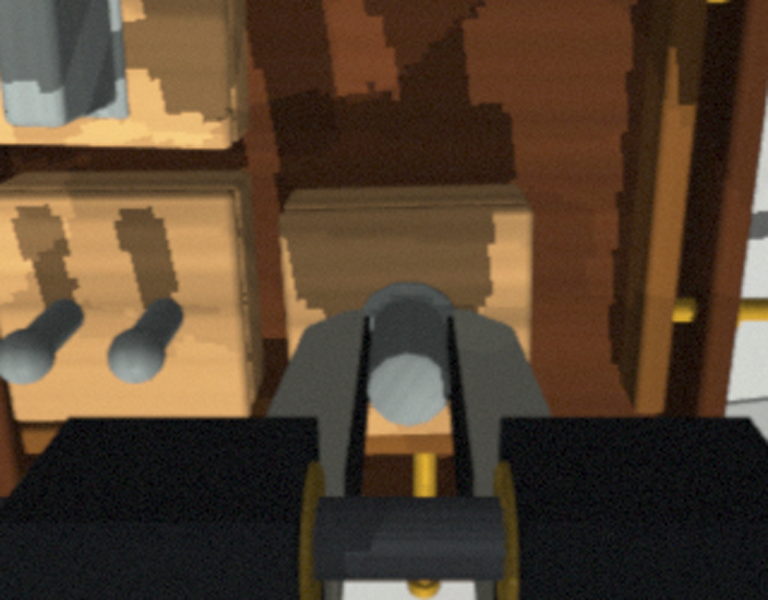

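```bash
python3 -m crank '[[0,0,0,0,0,0],[0,0,0,0,0,0],[0,0,0,0,0,0],[0,0,0,0,0,0],[0,0,0,0,0,0]]' 42|sed -n '2p;4,5p'; python3 -m crank '[[0,0,-0.1,0,0,0],[0,0,-0.3,0,0,0],[0,0,-0.6,0,0,0],[0,0,-1.0,0,0,0],[0,0,-1.3,0,0,0]]'
python3 - <<'E'
from h import *
print(rel([421,259,70],172.73))
E
```

```text
eef_pos: [505.0, 316.0, 12.7]
force: [-0.8, 0.1, -0.1]
opening: 41.1
time: 12.77
eef_pos: [504.8, 317.3, 67.2]
orientation: [179.9, 0.1, 172.7]
force: [-0.4, 0.2, -0.2]
opening: 41.9
(array([ 1.893, -1.711, -0.075]), array([0.002, 0.001, 0.   ]))
```

```bash
python3 -m crank '[[0.3,-0.3,-0.05,0,0,0],[0.8,-0.72,-0.08,0,0,0],[1.3,-1.18,-0.08,0,0,0],[1.7,-1.55,-0.08,0,0,0],[1.89,-1.71,-0.08,0,0,0]]' 36 ; python3 -m crank '[[0,0,0,0,0,0],[0,0,0,0,0,0],[0,0,0,0,0,0]]'
python3 - <<'E'
from h import *
from bench import monitor,capture
import cv2
s=monitor.read_state(); print(s["eef_pos"],s["orientation"],s["joint_pos"])
im=capture("wrist"); cv2.imwrite("pics/w10.png",im[:,:,::-1]); np.save("w10.npy",np.r_[s["eef_pos"],s["orientation"]])
im=im[150:400,150:470]; cv2.imwrite("pics/w10c.png",cv2.resize(im[:,:,::-1],None,fx=2.4,fy=2.4,interpolation=cv2.INTER_CUBIC))
im=capture("scene")[210:290,180:300]; cv2.imwrite("pics/s10.png",cv2.resize(im[:,:,::-1],None,fx=6.5,fy=6.5,interpolation=cv2.INTER_CUBIC))
E
```

```text
time: 13.18
eef_pos: [418.4, 256.3, 69.2]
orientation: [-179.9, 0.0, 172.8]
force: [0.6, -0.4, 0.2]
opening: 36.2
time: 13.43
eef_pos: [422.1, 259.4, 68.9]
orientation: [179.9, 0.1, 172.7]
force: [0.2, 0.0, 0.6]
opening: 35.8
[422.07310736 259.39141705  68.94478597] [1.79881116e+02 1.08827914e-01 1.72709634e+02] [ -6.9936934   37.06280438 -41.35990207 113.908385    36.21805793
  42.38854833  12.28726154]
```

View pics/w10c.png

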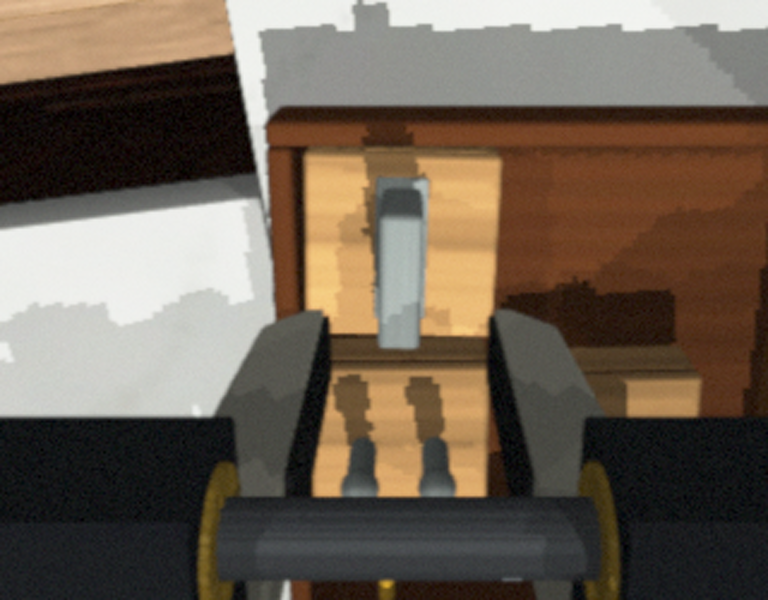

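View pics/s10.png

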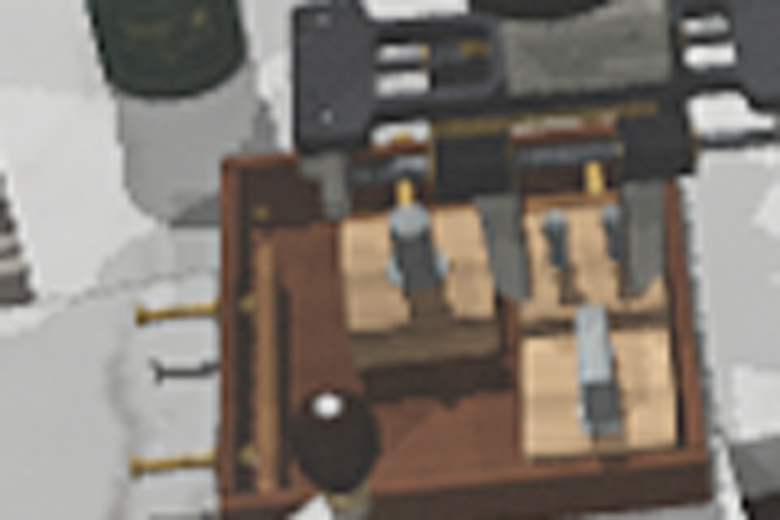

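Run:
```python
from h import *
a=np.load("w10.npy"); st=dict(eef_pos=a[:3],orientation=a[3:]); W=P("wrist",st)
X=atz(W,np.array([(377,347),(421,347),(423,216),(381,216)])/2.4+150,62); print(X.round(1),X.mean(0))
d=X[0]-X[3]; print(np.degrees(np.arctan2(d[1],d[0])))
B=atz(W,np.array([(303,150),(502,152),(496,337),(308,337)])/2.4+150,32); print(B.round(1),B.mean(0))
m=X.mean(0); print(rel([m[0],m[1],13],172.73)); print(proj(W,[503.7,316.7,62]))
```

```text
[[439.1 249.   62. ]
 [440.6 261.2  62. ]
 [402.6 266.4  62. ]
 [401.1 255.4  62. ]] [420.86005551 258.00046412  62.        ]
-9.521212267201687
[[386.9 233.   32. ]
 [395.  291.7  32. ]
 [455.1 284.2  32. ]
 [447.5 224.4  32. ]] [421.12687284 258.31740154  32.        ]
(array([ 0.02 , -0.037,  1.387]), array([ 0.002,  0.001, -0.   ]))
[[412.22030583 364.14486444]]
```

```bash
python3 -m crank '[[0.02,-0.03,0.2,0,0,0],[0.02,-0.03,0.45,0,0,0],[0.02,-0.03,0.7,0,0,0],[0.02,-0.03,0.85,0,0,0],[0.02,-0.03,0.95,0,0,0]]'; python3 -m crank '[[0,0,0.1,0,0,0],[0,0,0.2,0,0,0],[0,0,0.3,0,0,0],[0,0,0.38,0,0,0],[0,0,0.42,0,0,0]]';python3 -m crank '[[0,0,0,0,0,0],[0,0,0,0,0,0],[0,0,0,0,0,0]]'
python3 - <<'E'
from h import *
from bench import monitor,capture
import cv2
s=monitor.read_state(); print(s["eef_pos"],s["orientation"],rel([421,258.3,13],172.73))
im=capture("wrist")
im=im[150:400,150:470]; cv2.imwrite("pics/w11.png",cv2.resize(im[:,:,::-1],None,fx=2.4,fy=2.4,interpolation=cv2.INTER_CUBIC))
E
```

```text
time: 13.95
eef_pos: [419.0, 256.7, 28.6]
orientation: [-179.9, -0.1, 172.8]
force: [-0.3, 0.6, -0.3]
opening: 35.5
time: 14.37
eef_pos: [419.6, 257.1, 13.0]
orientation: [-180.0, -0.0, 172.7]
force: [0.2, 0.6, 0.1]
opening: 36.1
time: 14.62
eef_pos: [419.9, 257.3, 13.6]
orientation: [180.0, 0.0, 172.7]
force: [-0.8, -0.3, -0.5]
opening: 36.2
[419.86391547 257.3389108   13.57276653] [1.79976467e+02 2.21194276e-02 1.72736163e+02] (array([-0.025,  0.027,  0.014]), array([0., 0., 0.]))
```

View pics/w11.png

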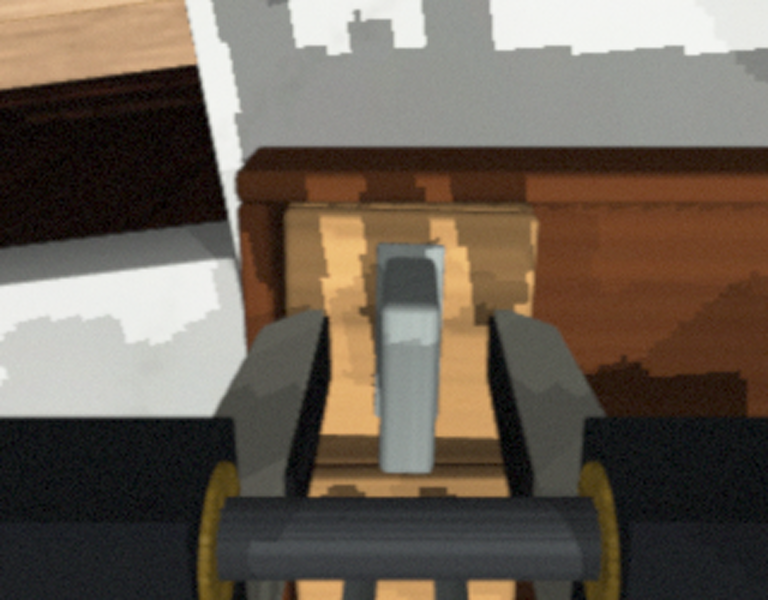

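Bar handle top at about (408,390), between fingertips at (325,315) and (490,315): centred. Small trim, then close.

```bash
python3 -m crank '[[-0.02,0.01,0.01,0,0,0],[-0.02,0.02,0.01,0,0,0],[-0.02,0.02,0.01,0,0,0]]'|sed -n '2p'; python3 -m crank '[[0,0,0,0,0,0],[0,0,0,0,0,0],[0,0,0,0,0,0],[0,0,0,0,0,0],[0,0,0,0,0,0]]' 6; python3 -m crank '[[0,0,0,0,0,0],[0,0,0,0,0,0],[0,0,0,0,0,0]]'
```

```text
eef_pos: [420.7, 258.1, 13.1]
time: 15.33
eef_pos: [420.6, 257.8, 13.0]
orientation: [-180.0, -0.0, 172.7]
force: [0.2, -0.8, 0.8]
opening: 11.7
time: 15.58
eef_pos: [420.6, 257.8, 13.0]
orientation: [-180.0, -0.0, 172.7]
force: [0.7, 1.0, 1.2]
opening: 11.5
```

```bash
python3 - <<'E'
from h import *
T=P("top");S=P("scene")
r=least_squares(lambda X:np.r_[(proj(T,X)[0]-[160,361]),(proj(S,X)[0]-[231.4,277.1])],[300,350,100]); print(r.x,r.fun)
E
python3 -m crank '[[0,0.1,0,0,0,0],[0,0.2,0,0,0,0],[0,0.3,0,0,0,0],[0,0.4,0,0,0,0],[0,0.5,0,0,0,0]]'
```

```text
[255.10264123 361.76944196 232.78617957] [ 0.85630587  0.27398797 -1.08325138 -0.24919057]
time: 16.0
eef_pos: [423.1, 277.8, 13.0]
orientation: [-180.0, -0.0, 172.7]
force: [-0.4, -1.2, 2.8]
opening: 12.1
```

Run:
```python
from bench import monitor,capture
import cv2
print(monitor.read_state()["joint_pos"])
cv2.imwrite("pics/s12.png",capture("scene")[:,:,::-1])
cv2.imwrite("pics/t12.png",capture("top")[:,:,::-1])
```

```text
[-12.44150443  42.32853887 -36.22114141 114.46131697  41.61779637
  36.8515815    6.43732589]
```

View pics/s12.png

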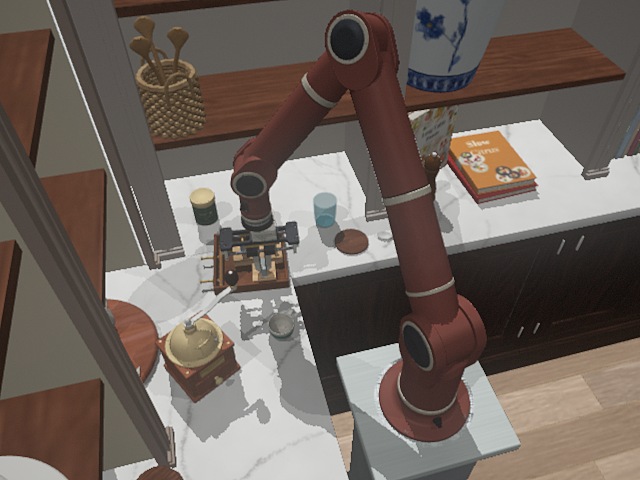

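View pics/t12.png

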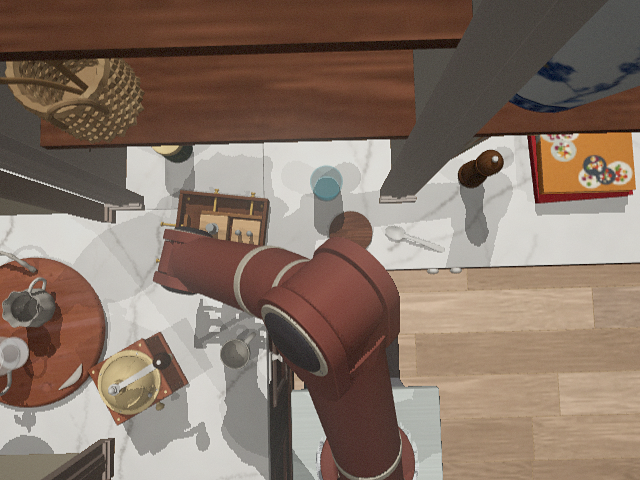

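```bash
python3 -m crank '[[0,0.15,0,0,0,0],[0,0.3,0,0,0,0],[0,0.45,0,0,0,0],[0,0.6,0,0,0,0],[0,0.75,0,0,0,0]]'; python3 -m crank '[[0,0.15,0,0,0,0],[0,0.3,0,0,0,0],[0,0.4,0,0,0,0],[0,0.45,0,0,0,0],[0,0.45,0,0,0,0]]';python3 - <<'E'
from h import *
from bench import monitor,capture
import cv2
s=monitor.read_state(); print(s["eef_pos"],s["orientation"],s["force"])
im=capture("wrist")[150:400,150:470]; cv2.imwrite("pics/w13.png",cv2.resize(im[:,:,::-1],None,fx=2.4,fy=2.4,interpolation=cv2.INTER_CUBIC))
E
```

```text
time: 16.52
eef_pos: [427.0, 307.7, 13.0]
orientation: [-180.0, 0.0, 172.7]
force: [-0.5, -1.7, 3.1]
opening: 11.7
time: 16.93
eef_pos: [429.1, 326.5, 13.0]
orientation: [179.9, -0.0, 172.8]
force: [0.6, 0.1, 1.1]
opening: 11.5
[429.1121829  326.52728809  12.9853839 ] [ 1.79909955e+02 -7.57652084e-03  1.72779732e+02] [0.55308039 0.10677486 1.07784195]
```

View pics/w13.png

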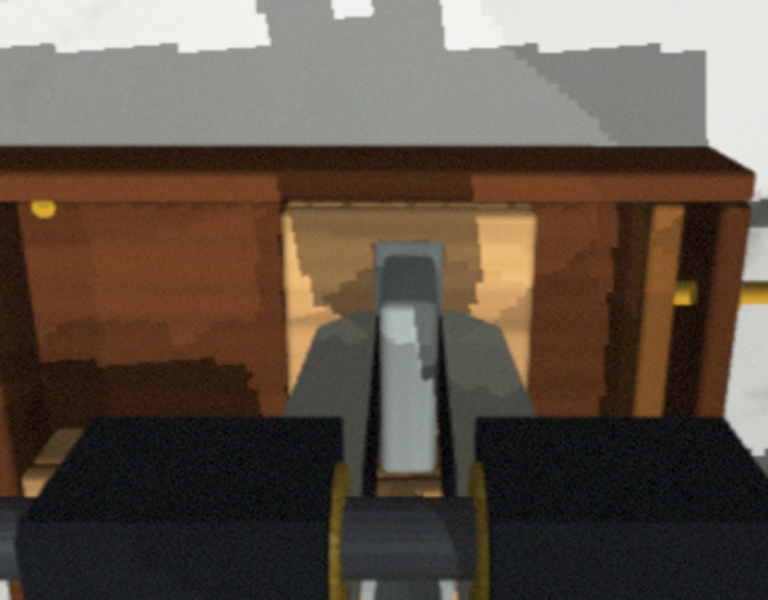

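```bash
python3 -m crank '[[0,0.1,0,0,0,0],[0,0.22,0,0,0,0],[0,0.34,0,0,0,0],[0,0.44,0,0,0,0],[0,0.5,0,0,0,0]]'|sed -n '2p;4p'; python3 -m crank '[[0,0.02,0,0,0,0],[0,0.04,0,0,0,0],[0,0.06,0,0,0,0]]'|sed -n '2p;4p';python3 -m crank '[[0,0.02,0,0,0,0],[0,0.02,0,0,0,0]]'|sed -n '2p;4p'
```

```text
eef_pos: [431.8, 345.7, 13.0]
force: [0.1, -2.4, 4.7]
eef_pos: [431.9, 346.8, 13.0]
force: [-0.1, -2.9, 3.9]
eef_pos: [432.2, 348.5, 13.0]
force: [-0.6, -2.4, 3.8]
```

```bash
python3 -m crank '[[0,0.02,0,0,0,0],[0,0.02,0,0,0,0]]'|sed -n '2p;4p'
```

```text
eef_pos: [432.3, 349.3, 13.0]
force: [-0.1, -2.5, 4.1]
```

```bash
python3 -m crank '[[0,0.02,0,0,0,0],[0,0.02,0,0,0,0]]'|sed -n '2p;4p'
```

```text
eef_pos: [432.4, 350.1, 13.0]
force: [0.3, -1.5, 2.8]
```

```bash
python3 -m crank '[[0,0.02,0,0,0,0],[0,0.02,0,0,0,0]]'|sed -n '2p;4p'
```

```text
eef_pos: [432.5, 351.0, 13.0]
force: [-0.6, -2.6, 4.5]
```

```bash
python3 -m crank '[[0,0.02,0,0,0,0],[0,0.02,0,0,0,0]]'|sed -n '2p;4p'
```

```text
eef_pos: [432.6, 351.9, 13.0]
force: [-0.5, -2.8, 3.6]
```

```bash
python3 -m crank '[[0,0.015,0,0,0,0],[0,0.015,0,0,0,0]]'|sed -n '2p;4p'
```

```text
eef_pos: [432.6, 352.3, 13.0]
force: [-1.2, -2.9, 3.4]
```

```bash
python3 -m crank '[[0,0.015,0,0,0,0],[0,0.015,0,0,0,0]]'|sed -n '2p;4p'
```

```text
eef_pos: [432.7, 353.0, 13.0]
force: [-0.7, -2.1, 3.7]
```

```bash
python3 -m crank '[[0,0.015,0,0,0,0],[0,0.015,0,0,0,0]]'|sed -n '2p;4p'
```

```text
eef_pos: [432.8, 353.6, 13.0]
force: [-1.1, -2.0, 3.4]
```

```bash
python3 -m crank '[[0,0.015,0,0,0,0],[0,0.015,0,0,0,0]]'|sed -n '2p;4p'
```

```text
eef_pos: [432.9, 354.1, 13.0]
force: [0.1, -2.9, 4.4]
```

```bash
python3 -m crank '[[0,0.015,0,0,0,0],[0,0.015,0,0,0,0]]'|sed -n '2p;4p'
```

```text
eef_pos: [432.9, 354.3, 13.0]
force: [-1.1, -3.7, 5.2]
```

```bash
python3 -m crank '[[0,0.015,0,0,0,0],[0,0.015,0,0,0,0]]'|sed -n '2p;4p'
python3 - <<'E'
from bench import capture
import cv2
im=capture("wrist")[150:400,150:470]; cv2.imwrite("pics/w14.png",cv2.resize(im[:,:,::-1],None,fx=2.4,fy=2.4,interpolation=cv2.INTER_CUBIC))
E
```

```text
eef_pos: [432.9, 354.3, 13.0]
force: [-0.7, -4.0, 6.3]
```

View pics/w14.png

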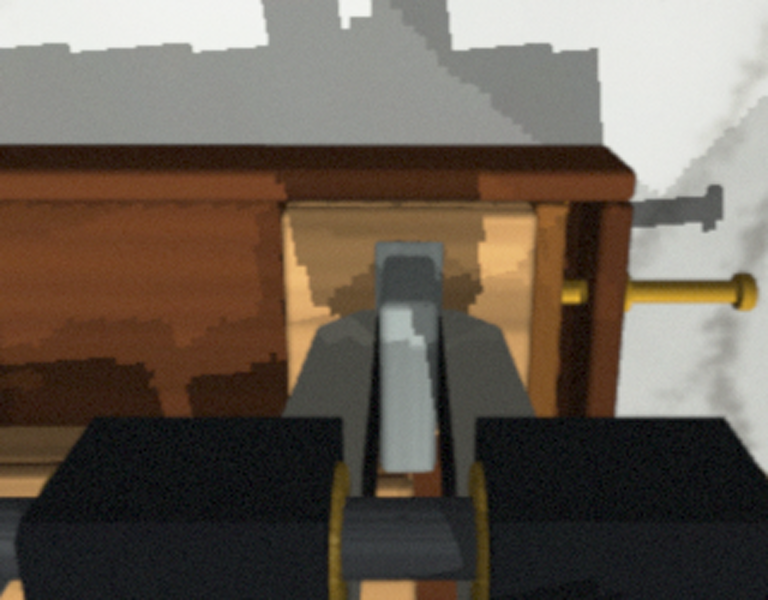

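```bash
python3 -m crank '[[0,-0.015,0,0,0,0],[0,-0.015,0,0,0,0],[0,-0.015,0,0,0,0]]'|sed -n '2p;4p'; python3 -m crank '[[0,0,0,0,0,0],[0,0,0,0,0,0],[0,0,0,0,0,0],[0,0,0,0,0,0],[0,0,0,0,0,0]]' 40|sed -n '2p;4,5p';  python3 -m crank '[[0,0,-0.1,0,0,0],[0,0,-0.3,0,0,0],[0,0,-0.6,0,0,0],[0,0,-1.0,0,0,0],[0,0,-1.4,0,0,0]]'; python3 -m crank '[[0,0,-0.5,0,0,0],[0,0,-1.3,0,0,0],[0,0,-2.1,0,0,0],[0,0,-2.8,0,0,0],[0,0,-3,0,0,0]]';python3 -m crank '[[0,0,0,0,0,0],[0,0,0,0,0,0],[0,0,0,0,0,0]]'
python3 - <<'E'
from h import *
from bench import capture,monitor
import cv2
s=monitor.read_state(); np.save("w15.npy",np.r_[s["eef_pos"],s["orientation"]])
im=capture("wrist");cv2.imwrite("pics/w15.png",im[:,:,::-1])
im=im[150:400,150:470]; cv2.imwrite("pics/w15c.png",cv2.resize(im[:,:,::-1],None,fx=2.4,fy=2.4,interpolation=cv2.INTER_CUBIC))
im=capture("scene")[210:290,180:300]; cv2.imwrite("pics/s15.png",cv2.resize(im[:,:,::-1],None,fx=6.5,fy=6.5,interpolation=cv2.INTER_CUBIC))
E
```

```text
eef_pos: [432.9, 354.3, 13.0]
force: [-0.5, -2.8, 5.5]
eef_pos: [432.8, 355.1, 12.8]
force: [1.0, -0.0, -0.2]
opening: 38.1
time: 20.62
eef_pos: [432.9, 354.8, 70.6]
orientation: [180.0, 0.0, 172.7]
force: [0.2, 0.4, -0.5]
opening: 40.1
time: 21.03
eef_pos: [434.0, 357.4, 195.0]
orientation: [179.5, 0.3, 172.8]
force: [0.2, 1.5, 0.3]
opening: 40.2
time: 21.28
eef_pos: [432.4, 353.3, 187.6]
orientation: [-179.9, -0.1, 172.7]
force: [0.5, -0.4, 0.1]
opening: 40.3
```

View pics/w15c.png

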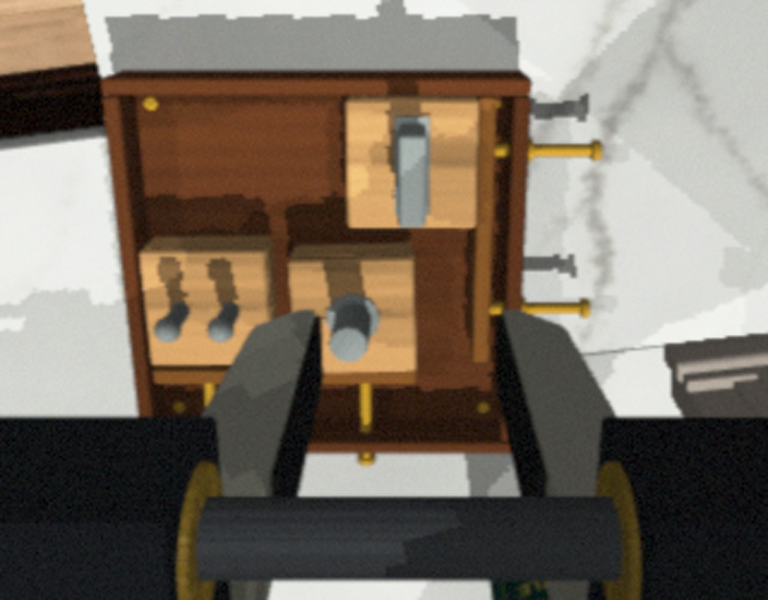

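View pics/s15.png

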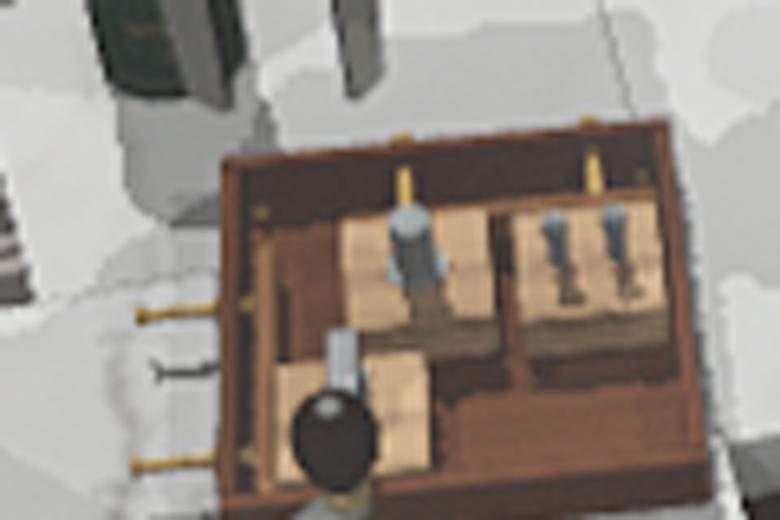

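Run:
```python
from h import *
import cv2
im=cv2.imread("pics/w15.png")[180:345,195:380]; cv2.imwrite("pics/w15d.png",cv2.resize(im,None,fx=3.6,fy=3.6,interpolation=cv2.INTER_CUBIC))
```

```text
(no output)
```

View pics/w15d.png

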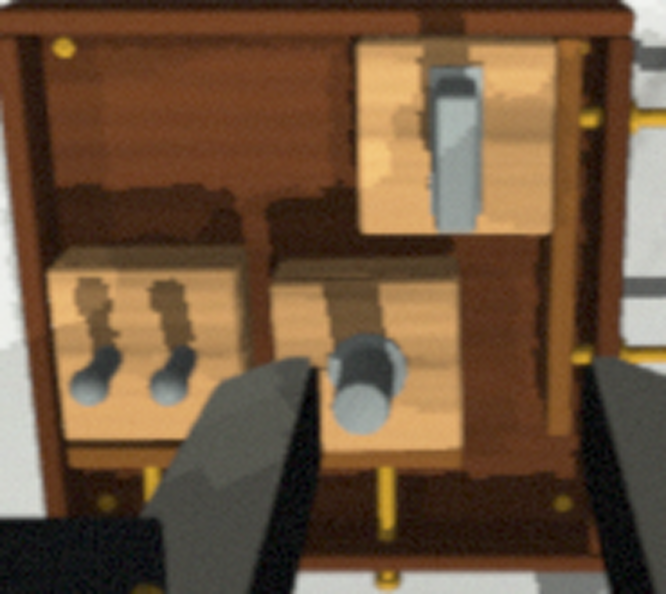

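Run:
```python
from bench import job
print(job.close_job())
```

```text
the job is handed in; nothing more can be done
None
```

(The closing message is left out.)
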